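# Close the gap in the spice caddy

## Task

The long wooden spice caddy on the worktop is missing its end piece. Take the loose wooden handle box that is as deep as the caddy and butt it flush against the caddy's low plain end (the end without the tall cheek), so that the gap is closed, the sides run on in line and it stands flat on the worktop. Set it down rather than dropping it, and leave the narrower handle box where it stands.

Things in the scene. Friction and masses are not known exactly. Their poses are not given: they have to be found in the camera images.
- caddy: Fixed pale-wood open box, 100 mm deep (own x), 200 long (own y), 55 high, 8 mm walls, a divider at mid-length, two 95 mm tall jars in its +y half. A cheek 14 mm thick, 120 high, closes the +y end; the -y end is low and plain, its face at own y = -100 mm. Origin: underside centre of the 200 mm box, z up. At the robot's left, length within 15 deg of world y, plain end towards -y.
- end_box: Loose pale-wood open box, 100 mm deep (own x), 80 wide (own y), 55 high, 8 mm walls, 0.26-0.48 kg. Its centre board, 14 mm thick (x), 80 long (y), rises to 90 mm as the handle: pinch across the thickness from above. Same turned half round. Origin: underside centre, z up. Butted up, its origin is at (0, -140, 0) mm in the caddy's frame, y axes parallel. Slides on the worktop.
- narrow_box: The wrong loose box, a bystander: same wood, height, 80 mm width and same handle, but only 64 mm deep (own x). Origin: centre of the underside; z up. The two loose boxes may stand in each other's place.

How it is judged:
By the outcome, as a careful person would: the job done as asked, in the order asked, and still so for the second after the job is handed in, with the robot touching nothing.
It also fails if it takes over 32 s, if anything falls off the work surface, if the arm or the gripper's body presses on something with over 40 N, if the wrist force passes 120 N, or if a joint passes its speed limit or range.

## Robot

A 7-joint arm with a two-finger parallel gripper is mounted at the origin on the work surface. World frame = base frame: x ahead of the robot, y to its left, z up, the work surface at z = 0. Lengths are in mm, angles in degrees, forces in N, time in s.
With the tool pointing down it reaches from about 425 to 975 mm from the base axis. Payload 16.7 kg.
Tool frame: the origin (TCP) lies between the finger pads; the fingertips stand 11 mm ahead of it and the grasp point (between the pads) lies 8 mm behind it; z points along the fingers, y is the line along which they close (so a half turn about z gives the same grasp; the last joint's range is limited). The gripper opens to 85 mm and grips with 20 to 120 N. Pads are 22 mm wide; open, the fingers measure 114 mm over their backs; the gripper's body (76 mm by 85 mm) begins 54 mm behind the grasp point. The pads swing forward as they close: fully open they stand 13 mm farther back than shut.
Start: joints at [55.606, 24.414, 4.234, 92.017, -1.954, 63.644, -3.845], TCP at [294.053, -607.544, 242.302] pointing down, gripper open.
Joint ranges: [-163.25, 163.25], [-28.42, 122.38], [-70.27, 78.77], [12.13, 141.07], [-58.53, 238.53], [9.26, 117.41], [-156.51, 156.51]. Speed limits (degrees/s): [108.29, 108.29, 136.94, 136.94, 172.46, 172.46, 172.46].

## Interface

Orientations are given as [roll, pitch, yaw] about the fixed x, y, z axes, in that order (R = Rz(yaw) Ry(pitch) Rx(roll)).
In Python, from bench import robot, read_camera, get_calibration, observe gives the robot as it stands (robot), with the cameras as plain functions and the readings as plain functions.
- The arm moves only by the tool nudge_tcp, called by a JSON object that holds its "fn" and its "kwargs", one argument or row to a line. Schema: {"type":"object","properties":{"segments":{"type":"array","items":{"type":"array","items":{"type":"number"},"minItems":5,"maxItems":5},"minItems":1,"maxItems":8},"only":{"type":"string"},"quiet":{"type":"boolean"},"lines":{"type":"string"}},"required":["segments"],"additionalProperties":false}. segments is a list of rows, 1 to 8 of them, each of 5 numbers: the opening from 0.0 (shut) to 1.0 (fully open), then dx, dy, dz in parts of the range, where 1.0 means 50 cm, then a turn about the tool's z in a scale on which 1.0 is 120 degrees; each row is the pose to reach, as a shift and turn from the pose commanded when the call began, along the tool's axes at that moment; what a row does not reach only later rows make up. A row lasts 1/10 s, in which the tool goes at most 50 mm and 8.59 degrees, less where a joint would pass 70% of its speed; a pose out of reach is approached as far as the arm can. The fingers move at their own pace and stop on an object; the grip force is fixed at half the most. Time passes only in rows, so rows that do not move let the fingers close. The tool returns the time, the measured TCP pose, the force, the opening and the grip force at its end. only (a regular expression) keeps the lines of the reply that match it, lines (a string "A,B") keeps lines A to B, and quiet returns only ok. Shift and turn numbers lie between -1 and 1, and a call with a number outside is refused. Input that does not fit is refused with a message, and nothing moves.
- observe(): the state, without advancing time (a new reading comes with each control period).
- read_camera(name): name is "side" or "top"; returns (picture, depth): 480x640x3 uint8, red, green, blue; 480x640 float32, mm along the optical axis (not along the pixel's ray), 0 where there is no reading.
- get_calibration(name): a dict with "vertical_fov" (degrees; the focal length in pixels is half the picture's height over the tangent of half this angle, whatever the lens; pixels are square), "cx", "cy" (the principal point, pixels), "eye" and "orientation" of the camera in the world. Camera axes: x right, y down, z forward; pixel columns grow to the right and rows downward; lengths in mm; the calibration is good to about 2 mm. A picture is of the moment at which its call begins. get_calibration takes no time and is no camera call.
- robot.close_job(): hands the job in; it is judged then, once.
The state is a dict: "time_s": time; "q": joint angles; "qvel": joint speeds; "tau": joint torques, N m; "tool_pos": TCP position; "eef_rot": TCP orientation; "force": force on the tool from outside, world axes, zero at the start; "moment": the same for the moment, N m; "grip_width": opening from 0.0 (shut) to 1.0 (fully open); "gripper_force": force on a finger pad.
Only numpy, scipy, OpenCV 4.12 (cv2) and the standard library are available. Lean on these libraries where they do the work, as an engineer would, in place of code of your own. Each camera call takes 0.05 s, during which the arm holds its last target. There are 200 camera calls.

## Working session

There is one attempt and no reset: what is moved stays moved. The work goes in short steps, Python scripts to look and compute and a tool call to move; the robot and the scene stay as the last step left them, time stands still between calls to the robot, and variables do not carry over. Pictures are saved under pics/ and viewed, at most 10 in all, crops included, and the job is handed in when it is done.

```bash
ls; mkdir -p pics; cat > h.py <<'E'
import numpy as np, cv2
from scipy.spatial.transform import Rotation as R
from bench import robot, read_camera, get_calibration, observe
def look(n):
    im,d=read_camera(n); np.savez(f'pics/{n}.npz',im=im,d=d); return im,d
def cal(n):
    c=get_calibration(n); f=240/np.tan(np.radians(c['vertical_fov']/2)); return c,f
def cloud(n,d):
    c,f=cal(n); v,u=np.mgrid[:480,:640]
    p=np.stack([(u-c['cx'])/f*d,(v-c['cy'])/f*d,d],-1)
    return p@R.from_euler('xyz',c['orientation'],degrees=True).as_matrix().T+np.array(c['eye'])
E
python3 - <<'E'
from h import *
for n in ('top','side'):
    im,d=look(n); print(get_calibration(n)); cv2.imwrite(f'pics/{n}0.png',im[:,:,::-1])
print(observe())
E
```

```text
bench.py
pics
{'vertical_fov': 56.956103507834044, 'cx': 315.13947628599703, 'cy': 241.1525571963264, 'eye': array([395.58440881,   3.52723231, 684.91029496]), 'orientation': array([-167.88953483,    0.18288245,  -93.35601928])}
{'vertical_fov': 55.79941211705661, 'cx': 319.3928320258882, 'cy': 236.7264830628465, 'eye': array([332.04595684, 512.50051463, 623.70206835]), 'orientation': array([-137.11495934,   -0.4569221 , -156.64761748])}
{'time_s': 0.1, 'q': array([55.60415301, 24.44707595,  4.23145032, 92.04871976, -1.95415646,
       63.64467426, -3.84349951]), 'qvel': array([ 0.00978943, -0.04388527, -0.05318544, -0.00369169, -0.02505349,
        0.05201645,  0.09706796]), 'tau': array([ 9.98517964e-03, -9.51518512e+01,  3.77249390e+00, -4.64397919e+01,
        1.97507342e-02,  6.57748591e-03, -6.33962856e-06]), 'tool_pos': array([ 293.91963549, -607.24214213,  241.66775099]), 'eef_rot': array([-1.79931833e+02,  4.52149946e-03,  2.58291968e+01]), 'force': array([0.27683939, 0.03504966, 0.48958188]), 'moment': array([-0.0207091 , -0.00720435,  0.02112829]), 'gripper_force': 0.0, 'grip_width': 0.9968483065360615}
```

View pics/top0.png

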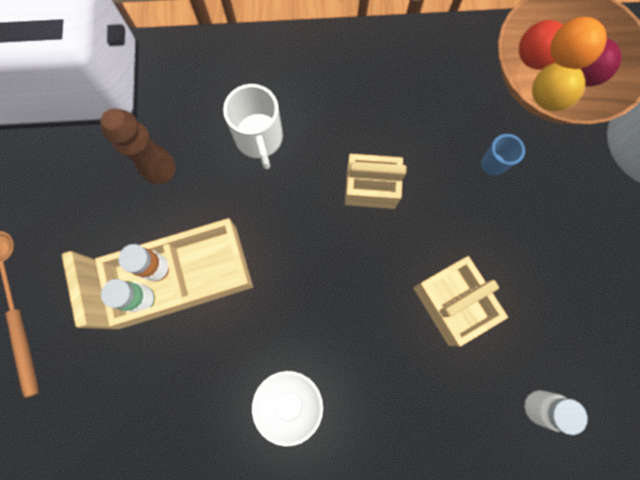

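View pics/side0.png

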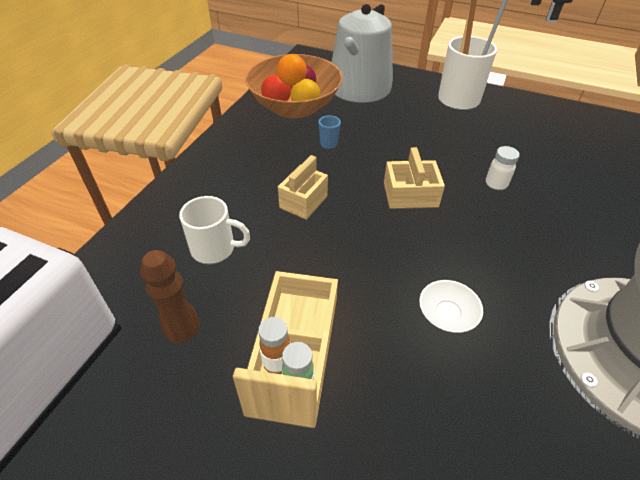

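The top view shows the caddy at the left, with its plain end running from about (233,222) to (250,288). The near-square box at (460,302) looks like the 100 mm deep one, and the shallower box at (376,181) is the narrow one. I'll check this with point clouds from both views.

```bash
cat > fit.py <<'E'
from h import *
def wood(n):
    z=np.load(f'pics/{n}.npz'); im,d=z['im'],z['d']; P=cloud(n,d)
    h=cv2.cvtColor(im,cv2.COLOR_RGB2HSV)
    m=(h[...,0]>10)&(h[...,0]<30)&(h[...,1]>50)&(h[...,2]>90)&(d>0)
    return P,m,d
def rect(P):
    (c,s,a)=cv2.minAreaRect(P[:,:2].astype(np.float32)); return np.round(c,1),np.round(s,1),round(a,1)
def fit(rois,names=('top','side')):
  for n in names:
    P,m,d=wood(n)
    print(n,'table z',np.round(np.percentile(P[...,2][(d>0)&(abs(P[...,2])<15)],[10,50,90]),1))
    for k,(x0,x1,y0,y1) in rois.items():
        q=P[m&(P[...,0]>x0)&(P[...,0]<x1)&(P[...,1]>y0)&(P[...,1]<y1)]
        print(k,len(q),'top',np.round(np.percentile(q[:,2],99),1))
        for a,b in((49,60),(80,96)):
            r=q[(q[:,2]>a)&(q[:,2]<b)]
            if len(r)>20: print('  z',a,b,len(r),np.median(r[:,2]).round(1),*rect(r))
E
python3 - <<'E'
from fit import *
P,m,d=wood('top')
for u,v in((460,302),(376,181),(233,222),(250,288),(118,325),(244,255)): print(u,v,P[v,u].round(1))
P,m,d=wood('side')
for u,v in((414,190),(303,195),(310,280)): print(u,v,P[v,u].round(1))
E
```

```text
460 302 [ 428.8 -190.6   88.7]
376 181 [618.3 -99.3  52.1]
233 222 [581.7 126.5  -0.7]
250 288 [474.1 101.9   1.6]
118 325 [427.9 287.6  38.6]
244 255 [527.  110.3  -0.8]
414 190 [ 422.5 -169.9   44.7]
303 195 [607.5 -59.6  55.1]
310 280 [515.  114.8  51.8]
```

```bash
python3 - <<'E'
from fit import *
fit({'end':(340,520,-280,-90),'narrow':(540,680,-160,-20),'caddy':(400,620,80,360)})
E
```

```text
top table z [-1.2  0.3  2.1]
end 5101 top 91.5
  z 49 60 1419 55.1 [ 432.9 -207.6] [100.3  81.2] 26.3
  z 80 96 658 89.8 [ 432.8 -207. ] [14.1 79.3] 25.9
narrow 2930 top 91.6
  z 49 60 956 54.9 [625.5 -98.4] [80.3 65.6] 82.1
  z 80 96 619 89.5 [625.2 -98.3] [80.3 15.2] 82.9
caddy 11176 top 121.2
  z 49 60 2385 55.1 [498.  212.5] [100.7 212. ] 14.1
  z 80 96 459 88.0 [481.1 264.1] [99.5 90.3] 9.7
side table z [-1.6 -0.1  1.8]
end 2751 top 90.3
  z 49 60 659 54.1 [ 433.3 -208. ] [101.4  83.8] 25.8
  z 80 96 238 88.8 [ 433.7 -207.1] [13.7 80.5] 26.2
narrow 2094 top 90.9
  z 49 60 484 54.4 [625.4 -97.6] [83.8 65.5] 82.7
  z 80 96 292 89.0 [625.1 -97.9] [81.5 15.4] 82.4
caddy 9353 top 121.0
  z 49 60 1774 54.8 [497.6 213.5] [100.5 216.2] 14.2
  z 80 96 499 87.4 [480.9 276.8] [99.1 85. ] 14.2
```

Both views agree that the box at (433,-207) is 100 mm deep, with its handle at z 90 and its rim at z 55. I'll refine the caddy's end and work out the first move.

```bash
cat >> h.py <<'E'
def go(x,y,z,yaw):
    o=observe(); Rm=R.from_euler('xyz',o['eef_rot'],degrees=True).as_matrix()
    d=Rm.T@(np.array([x,y,z])-o['tool_pos']); t=-((yaw-o['eef_rot'][2]+180)%360-180)
    print('t',o['time_s'],'at',o['tool_pos'].round(1),o['eef_rot'].round(2),'shift',d.round(1),'turn',round(t,2))
E
cat > caddy.py <<'E'
from fit import *
def caddy():
  out=[]
  for n in('top','side'):
    P,m,d=wood(n); yaw=14.1; c=np.array([499.7,205.7])
    for it in range(3):
        a=np.radians(yaw); ex=np.array([np.cos(a),np.sin(a)]); ey=np.array([-ex[1],ex[0]])
        l=np.stack([(P[...,:2]-c)@ex,(P[...,:2]-c)@ey],-1)
        rim=m&(P[...,2]>51)&(P[...,2]<59)
        w=rim&(l[...,1]>-98)&(l[...,1]<-5)
        A,B=l[w&(abs(l[...,0]+46)<7)],l[w&(abs(l[...,0]-46)<7)]
        sa,sb=[np.polyfit(q[:,1],q[:,0],1) for q in(A,B)]
        E=l[rim&(abs(l[...,0])<40)&(abs(l[...,1]+96)<8)]
        s=np.polyfit(E[:,0],E[:,1],1)
        lo=[np.percentile(A[:,0],2),np.percentile(B[:,0],98),np.percentile(E[:,1],2),np.percentile(E[:,1],50)]
        print(n,len(A),len(B),len(E),'yaw',round(yaw,2),'dyaw',np.degrees([-sa[0],-sb[0],s[0]]).round(2),'mid',round((sa[1]+sb[1])/2,2),np.round(lo,1))
        yaw+=np.degrees(-(sa[0]+sb[0])/2)
E
python3 - <<'E'
from caddy import *
caddy(); go(433,-207.3,200,116)
E
```

```text
top 401 398 315 yaw 14.1 dyaw [ 0.41 -0.23 -0.14] mid -0.39 [-50.   49.9 -98.7 -94.9]
top 403 396 315 yaw 14.19 dyaw [ 0.35 -0.33 -0.23] mid -0.4 [-50.1  49.9 -98.7 -94.9]
top 403 396 315 yaw 14.2 dyaw [ 0.34 -0.34 -0.24] mid -0.4 [-50.1  49.9 -98.7 -94.9]
side 292 286 283 yaw 14.1 dyaw [ 0.74 -0.84  0.13] mid -0.3 [-50.1  49.7 -99.  -93.5]
side 291 286 283 yaw 14.05 dyaw [ 0.72 -0.79  0.19] mid -0.28 [-50.1  49.7 -99.  -93.5]
side 290 286 283 yaw 14.01 dyaw [ 0.68 -0.75  0.22] mid -0.26 [-50.1  49.8 -99.1 -93.5]
t 0.1 at [ 293.9 -607.2  241.7] [-179.93    0.     25.83] shift [ 299.4 -299.3   42. ] turn -90.17
```

The rows are not in the units I measure in: shifts go in shares of 50 cm and turns go in shares of 120 degrees. I convert before sending: -245 mm is -0.49, -215 mm is -0.43, -61 degrees is -0.5083.

{"fn": "nudge_tcp", "kwargs": {
  "segments": [
    [0.5, 0.03, -0.03, 0, -0.0417],
    [0.5, 0.09, -0.09, 0, -0.1083],
    [0.5, 0.158, -0.158, 0.01, -0.175],
    [0.5, 0.226, -0.226, 0.02, -0.2417],
    [0.5, 0.294, -0.294, 0.03, -0.3083],
    [0.5, 0.362, -0.362, 0.04, -0.375],
    [0.5, 0.43, -0.43, 0.05, -0.4417],
    [0.5, 0.49, -0.49, 0.06, -0.5083]
  ]
}}

```text
time_s: 0.9
tool_pos: [408.1, -277.9, 212.1]
eef_rot: [-180.0, -0.0, 87.2]
force: [1.6, -0.7, 0.3]
grip_width: 0.496
gripper_force: 0.0
```

```bash
python3 -c "
from h import *
go(433,-207.3,160,116)"
```

```text
t 0.9 at [ 408.1 -277.9  212.1] [-180.    -0.    87.2] shift [71.8 21.4 52.1] turn -28.8
```

In the tool's units: 72 mm is 0.144, 71 mm is 0.142, -28.8 degrees is -0.24.

{"fn": "nudge_tcp", "kwargs": {
  "segments": [
    [0.5, 0.05, 0.014, 0.02, -0.0667],
    [0.5, 0.1, 0.028, 0.05, -0.1333],
    [0.5, 0.13, 0.038, 0.08, -0.2],
    [0.5, 0.142, 0.042, 0.1, -0.24],
    [0.5, 0.144, 0.0428, 0.104, -0.24],
    [0.5, 0.144, 0.0428, 0.104, -0.24]
  ]
}}

```text
time_s: 1.5
tool_pos: [433.0, -209.7, 160.2]
eef_rot: [-180.0, -0.0, 115.5]
force: [-0.0, 0.8, 0.0]
grip_width: 0.503
gripper_force: 0.0
```

```bash
python3 -c "
from h import *
go(433,-207.3,64,116)"
```

```text
t 1.5 at [ 433.  -209.7  160.2] [-1.7997e+02 -4.0000e-02  1.1546e+02] shift [ 2.1  1.1 96.2] turn -0.54
```

In the tool's units: 96 mm is 0.192, 90 mm is 0.18, -0.5 degrees is -0.0042.

{"fn": "nudge_tcp", "kwargs": {
  "segments": [
    [0.5, 0.002, 0.001, 0.05, -0.0042],
    [0.5, 0.004, 0.002, 0.11, -0.0042],
    [0.5, 0.004, 0.002, 0.156, -0.0042],
    [0.5, 0.004, 0.002, 0.18, -0.0042],
    [0.5, 0.004, 0.002, 0.192, -0.0042],
    [0.5, 0.004, 0.002, 0.192, -0.0042]
  ]
}}

```text
time_s: 2.1
tool_pos: [433.3, -207.6, 64.4]
eef_rot: [-180.0, -0.0, 116.1]
force: [0.3, -0.7, 0.3]
grip_width: 0.501
gripper_force: 0.0
```

{"fn": "nudge_tcp", "kwargs": {
  "segments": [
    [0, 0, 0, 0, 0],
    [0, 0, 0, 0, 0],
    [0, 0, 0, 0, 0],
    [0, 0, 0, 0, 0],
    [0, 0, 0, 0, 0],
    [0, 0, 0, 0, 0]
  ]
}}

```text
time_s: 2.7
tool_pos: [433.9, -207.7, 65.2]
eef_rot: [179.9, 0.1, 116.1]
force: [-0.6, -0.1, 8.2]
grip_width: 0.157
gripper_force: 62.1
```

In the tool's units: -70 mm is -0.14, -65 mm is -0.13.

{"fn": "nudge_tcp", "kwargs": {
  "segments": [
    [0, 0, 0, 0, 0],
    [0, 0, 0, 0, 0],
    [0, 0, 0, -0.01, 0],
    [0, 0, 0, -0.04, 0],
    [0, 0, 0, -0.09, 0],
    [0, 0, 0, -0.13, 0],
    [0, 0, 0, -0.14, 0],
    [0, 0, 0, -0.14, 0]
  ]
}}

```text
time_s: 3.5
tool_pos: [433.4, -207.5, 134.8]
eef_rot: [180.0, 0.1, 116.1]
force: [-0.2, -0.3, -4.2]
grip_width: 0.156
gripper_force: 60.5
```

```bash
python3 - <<'E'
from h import *
im,d=look('side'); cv2.imwrite('pics/side1.png',im[60:300,200:520][:,:,::-1].repeat(2,0).repeat(2,1))
E
```

```text
(no output)
```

View pics/side1.png

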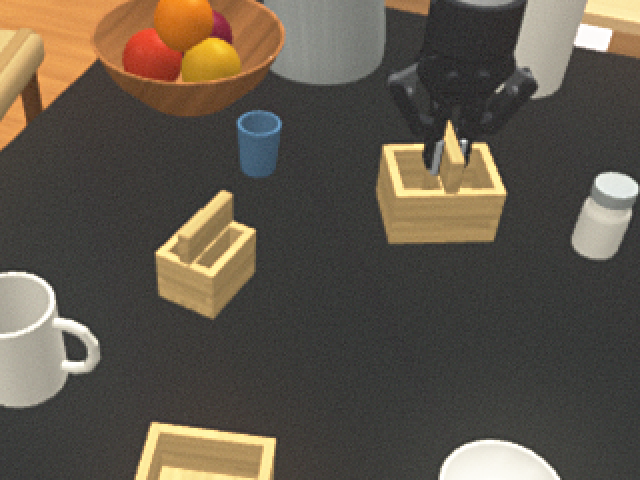

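```bash
python3 - <<'E'
from fit import *
z=np.load('pics/side.npz');P,m,d=wood('side')
q=P[m&(P[...,0]>340)&(P[...,0]<520)&(P[...,1]>-280)&(P[...,1]<-90)]
for a in range(60,180,10): print(a,((q[:,2]>a)&(q[:,2]<=a+10)).sum(),end=' ')
r=q[(q[:,2]>117)&(q[:,2]<135)];print(np.median(r[:,2]),rect(r),q[:,2].min())
a=np.radians(14.1);u=np.array([-np.sin(a),np.cos(a)]);c=np.array([499.5,206.])
for k in(140,146):print(k,c-k*u)
t=c-150*u; go(t[0],t[1],134,104.1)
E
```

```text
60 22 70 279 80 358 90 368 100 402 110 431 120 593 130 59 140 61 150 166 160 17 170 5 123.50883688755806 (array([ 432.4, -208. ]), array([101.1,  84.1]), 26.0) -2.458135381623606
140 [533.60610165  70.21791786]
146 [535.06779172  64.39868577]
t 3.55 at [ 433.  -207.4  134. ] [-179.99    0.    116.11] shift [195.2 210.5  -0. ] turn 12.01
```

The picture shows the box held level and clear of the worktop, rim at about (440,150) in the crop. The narrow box hasn't moved. Next I carry it to 10 mm short of the fit.

In the tool's units: 190 mm is 0.38, 176 mm is 0.352, 12 degrees is 0.1.

{"fn": "nudge_tcp", "kwargs": {
  "segments": [
    [0, 0.01, 0.01, -0.016, 0],
    [0, 0.04, 0.042, -0.04, 0.0083],
    [0, 0.09, 0.096, -0.05, 0.025],
    [0, 0.146, 0.156, -0.05, 0.0417],
    [0, 0.202, 0.216, -0.05, 0.0583],
    [0, 0.258, 0.276, -0.05, 0.075],
    [0, 0.31, 0.334, -0.05, 0.0917],
    [0, 0.352, 0.38, -0.05, 0.1]
  ]
}}

```text
time_s: 4.35
tool_pos: [526.5, 37.4, 158.9]
eef_rot: [-180.0, -0.1, 104.1]
force: [0.5, -0.3, -3.9]
grip_width: 0.155
gripper_force: 60.3
```

```bash
python3 -c "
from h import *
go(536.04,60.5,134,104.1)"
```

```text
t 4.35 at [526.5  37.4 158.9] [-1.7996e+02 -5.0000e-02  1.0414e+02] shift [20.  14.9 24.9] turn 0.04
```

In the tool's units: 25 mm is 0.05, 20 mm is 0.04.

{"fn": "nudge_tcp", "kwargs": {
  "segments": [
    [0, 0.02, 0.016, 0.01, 0],
    [0, 0.032, 0.026, 0.024, 0],
    [0, 0.038, 0.03, 0.04, 0],
    [0, 0.04, 0.03, 0.05, 0],
    [0, 0.04, 0.03, 0.05, 0],
    [0, 0.04, 0.03, 0.05, 0],
    [0, 0.04, 0.03, 0.05, 0]
  ]
}}

```text
time_s: 5.05
tool_pos: [536.1, 56.7, 134.6]
eef_rot: [180.0, 0.0, 104.1]
force: [-0.4, -0.2, -3.9]
grip_width: 0.155
gripper_force: 60.3
```

```bash
python3 - <<'E'
from caddy import *
look('top');look('side')
for n in('top','side'):
    P,m,d=wood(n)
    q=P[m&(P[...,0]>460)&(P[...,0]<620)&(P[...,1]>-20)&(P[...,1]<150)]
    r=q[(q[:,2]>115)&(q[:,2]<132)];print(n,np.median(r[:,2]),rect(r))
caddy()
go(536.04,60.5,65,104.1)
E
```

```text
top 124.26273350287755 (array([506.7,  49.3]), array([42.4, 80.2]), 14.9)
side 123.60299367013192 (array([535. ,  57.1]), array([100.3,  81.9]), 14.4)Traceback (most recent call last):
  File "<stdin>", line 7, in <module>
  File "caddy.py", line 12, in caddy
    sa,sb=[np.polyfit(q[:,1],q[:,0],1) for q in(A,B)]
           ~~~~~~~~~~^^^^^^^^^^^^^^^^^
    raise TypeError("expected non-empty vector for x")
TypeError: expected non-empty vector for x
```

In the tool's units: 66 mm is 0.132, 1.3 mm is 0.0026.

{"fn": "nudge_tcp", "kwargs": {
  "segments": [
    [0, 0, 0.001, 0.03, 0],
    [0, 0, 0.002, 0.07, 0],
    [0, 0, 0.0026, 0.104, 0],
    [0, 0, 0.0026, 0.124, 0],
    [0, 0, 0.0026, 0.132, 0],
    [0, 0, 0.0026, 0.132, 0],
    [0, 0, 0.0026, 0.132, 0]
  ]
}}

```text
time_s: 5.85
tool_pos: [537.6, 57.9, 68.8]
eef_rot: [180.0, -0.0, 104.1]
force: [-0.2, 0.5, -3.2]
grip_width: 0.157
gripper_force: 60.3
```

```bash
cat > rel.py <<'E'
from fit import *
# both rims in the caddy frame: outer walls' lateral edges, box near face
def rel():
  a=np.radians(14.1); ex=np.array([np.cos(a),np.sin(a)]); ey=np.array([-ex[1],ex[0]]); c=np.array([499.5,206.])
  for n in('top','side'):
    look(n); P,m,d=wood(n)
    l=np.stack([(P[...,:2]-c)@ex,(P[...,:2]-c)@ey],-1); rim=m&(P[...,2]>50)&(P[...,2]<62)
    for k,y0,y1 in(('caddy',-92,-5),('box',-176,-108)):
        w=rim&(l[...,1]>y0)&(l[...,1]<y1)
        for s in(-1,1):
            q=l[w&(abs(l[...,0]-46*s)<8)]
            if len(q)<30: print(n,k,s,'few');continue
            p=np.polyfit(q[:,1],q[:,0],1); print(n,k,s,len(q),'med',np.median(q[:,0]).round(2),'slope',np.degrees(p[0]).round(2),'edge',np.percentile(s*q[:,0],98).round(1))
    q=l[rim&(abs(l[...,0])<54)&(l[...,1]>-200)&(l[...,1]<-80)]
    h,e=np.histogram(q[:,1],np.arange(-200,-80,2)); print(n,dict(zip(e[:-1].astype(int).tolist(),h.tolist())))
E
python3 - <<'E'
from rel import *
rel(); go(536,62,64,104.1)
im=np.load('pics/side.npz')['im']; cv2.imwrite('pics/side2.png',cv2.resize(im[200:400,200:460],None,fx=3,fy=3)[:,:,::-1])
E
```

```text
top caddy -1 few
top caddy 1 few
top box -1 few
top box 1 few
top {-200: 0, -198: 0, -196: 0, -194: 0, -192: 0, -190: 0, -188: 0, -186: 0, -184: 0, -182: 0, -180: 0, -178: 0, -176: 0, -174: 0, -172: 0, -170: 0, -168: 0, -166: 0, -164: 0, -162: 0, -160: 0, -158: 0, -156: 0, -154: 0, -152: 0, -150: 0, -148: 0, -146: 0, -144: 0, -142: 0, -140: 0, -138: 0, -136: 0, -134: 0, -132: 0, -130: 0, -128: 0, -126: 0, -124: 0, -122: 0, -120: 0, -118: 0, -116: 0, -114: 0, -112: 0, -110: 0, -108: 0, -106: 0, -104: 0, -102: 0, -100: 0, -98: 0, -96: 0, -94: 0, -92: 0, -90: 0, -88: 0, -86: 0, -84: 0}
side caddy -1 267 med -46.1 slope -0.34 edge 50.0
side caddy 1 271 med 45.55 slope 0.51 edge 49.7
side box -1 188 med -45.77 slope 2.0 edge 50.0
side box 1 200 med 44.81 slope -0.73 edge 49.9
side {-200: 0, -198: 0, -196: 2, -194: 5, -192: 4, -190: 9, -188: 18, -186: 43, -184: 15, -182: 8, -180: 11, -178: 6, -176: 15, -174: 5, -172: 11, -170: 9, -168: 11, -166: 9, -164: 10, -162: 10, -160: 7, -158: 12, -156: 13, -154: 9, -152: 7, -150: 12, -148: 11, -146: 9, -144: 12, -142: 17, -140: 12, -138: 9, -136: 12, -134: 11, -132: 14, -130: 9, -128: 14, -126: 13, -124: 7, -122: 38, -120: 62, -118: 51, -116: 136, -114: 137, -112: 3, -110: 0, -108: 0, -106: 0, -104: 0, -102: 3, -100: 43, -98: 59, -96: 68, -94: 77, -92: 105, -90: 15, -88: 15, -86: 12, -84: 8}
t 5.95 at [537.7  57.8  69. ] [1.7994e+02 1.0000e-02 1.0412e+02] shift [ 4.5 -0.6  5. ] turn 0.02
```

View pics/side2.png

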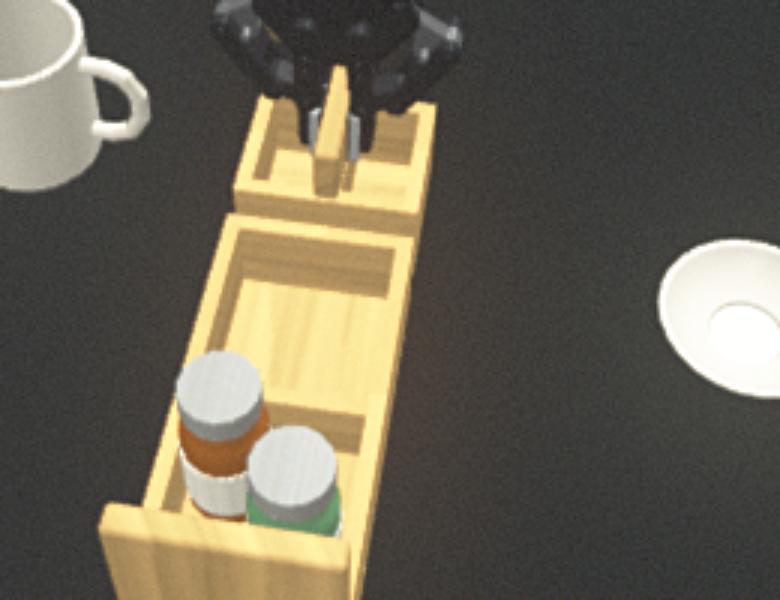

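The picture shows the box in line with the caddy, with a gap of about 12 mm between the rims near (325,215) in the crop. I'll lower it onto the worktop and close most of the gap.

In the tool's units: 9 mm is 0.018, 8 mm is 0.016.

{"fn": "nudge_tcp", "kwargs": {
  "segments": [
    [0, 0.006, 0, 0.002, 0],
    [0, 0.012, 0, 0.004, 0],
    [0, 0.016, 0, 0.006, 0],
    [0, 0.018, 0, 0.007, 0],
    [0, 0.018, 0, 0.007, 0],
    [0, 0.018, 0, 0.007, 0]
  ]
}}

```text
time_s: 6.55
tool_pos: [535.2, 66.3, 65.3]
eef_rot: [180.0, 0.0, 104.1]
force: [-1.1, -2.2, 4.6]
grip_width: 0.16
gripper_force: 61.8
```

{"fn": "nudge_tcp", "kwargs": {
  "segments": [
    [0, 0, 0, 0.001, 0],
    [0, 0, 0, 0.001, 0],
    [0, 0, 0, 0.001, 0]
  ]
}}

```text
time_s: 6.85
tool_pos: [535.3, 66.3, 65.2]
eef_rot: [180.0, 0.0, 104.1]
force: [-6.4, -2.6, 17.1]
grip_width: 0.154
gripper_force: 63.4
```

In the tool's units: 2 mm is 0.004, 1 mm is 0.002.

{"fn": "nudge_tcp", "kwargs": {
  "segments": [
    [0, 0, 0, -0.0008, 0],
    [0, 0.002, 0, -0.0008, 0],
    [0, 0.002, 0, -0.0008, 0],
    [0, 0.004, 0, -0.0008, 0],
    [0, 0.004, 0, -0.0008, 0]
  ]
}}

```text
time_s: 7.35
tool_pos: [535.3, 68.1, 65.3]
eef_rot: [179.9, 0.0, 104.1]
force: [0.8, -3.6, 6.1]
grip_width: 0.16
gripper_force: 61.9
```

```bash
python3 - <<'E'
from rel import *
rel()
E
```

```text
top caddy -1 few
top caddy 1 few
top box -1 few
top box 1 few
top {-200: 0, -198: 0, -196: 0, -194: 0, -192: 0, -190: 0, -188: 0, -186: 0, -184: 0, -182: 0, -180: 0, -178: 0, -176: 0, -174: 0, -172: 0, -170: 0, -168: 0, -166: 0, -164: 0, -162: 0, -160: 0, -158: 0, -156: 0, -154: 0, -152: 0, -150: 0, -148: 0, -146: 0, -144: 0, -142: 0, -140: 0, -138: 0, -136: 0, -134: 0, -132: 0, -130: 0, -128: 0, -126: 0, -124: 0, -122: 0, -120: 0, -118: 0, -116: 0, -114: 0, -112: 0, -110: 0, -108: 0, -106: 0, -104: 0, -102: 0, -100: 0, -98: 0, -96: 0, -94: 0, -92: 0, -90: 0, -88: 0, -86: 0, -84: 0}
side caddy -1 269 med -46.17 slope -0.36 edge 50.0
side caddy 1 274 med 45.39 slope 0.75 edge 49.9
side box -1 168 med -45.97 slope 0.09 edge 49.9
side box 1 162 med 45.59 slope -1.21 edge 50.1
side {-200: 0, -198: 0, -196: 0, -194: 0, -192: 0, -190: 0, -188: 0, -186: 0, -184: 5, -182: 5, -180: 5, -178: 9, -176: 14, -174: 9, -172: 5, -170: 10, -168: 6, -166: 10, -164: 10, -162: 8, -160: 9, -158: 13, -156: 5, -154: 8, -152: 14, -150: 9, -148: 6, -146: 13, -144: 9, -142: 8, -140: 12, -138: 8, -136: 10, -134: 14, -132: 13, -130: 10, -128: 13, -126: 9, -124: 12, -122: 11, -120: 12, -118: 9, -116: 12, -114: 11, -112: 35, -110: 55, -108: 49, -106: 71, -104: 130, -102: 10, -100: 39, -98: 60, -96: 72, -94: 76, -92: 111, -90: 12, -88: 12, -86: 8, -84: 15}
```

In the tool's units: 1 mm is 0.002, -0.2 mm is -0.0004.

{"fn": "nudge_tcp", "kwargs": {
  "segments": [
    [0, 0.002, -0.0004, 0, 0],
    [0, 0.002, -0.0004, 0, 0],
    [0, 0.002, -0.0004, 0, 0]
  ]
}}

```text
time_s: 7.75
tool_pos: [534.9, 69.2, 65.3]
eef_rot: [179.9, 0.0, 104.1]
force: [2.1, -3.4, 6.5]
grip_width: 0.156
gripper_force: 61.8
```

{"fn": "nudge_tcp", "kwargs": {
  "segments": [
    [0, 0.002, 0, 0, 0],
    [0, 0.002, 0, 0, 0],
    [0, 0.002, 0, 0, 0]
  ]
}}

```text
time_s: 8.05
tool_pos: [534.7, 70.2, 65.2]
eef_rot: [179.9, 0.0, 104.1]
force: [2.0, -3.2, 6.5]
grip_width: 0.157
gripper_force: 61.8
```

In the tool's units: 0.7 mm is 0.0014.

{"fn": "nudge_tcp", "kwargs": {
  "segments": [
    [0, 0.0014, 0, 0, 0],
    [0, 0.0014, 0, 0, 0],
    [0, 0.0014, 0, 0, 0]
  ]
}}

```text
time_s: 8.35
tool_pos: [534.6, 70.9, 65.3]
eef_rot: [179.9, 0.0, 104.1]
force: [2.0, -3.3, 6.3]
grip_width: 0.157
gripper_force: 61.8
```

{"fn": "nudge_tcp", "kwargs": {
  "segments": [
    [0, 0.0014, 0, 0, 0],
    [0, 0.0014, 0, 0, 0],
    [0, 0.0014, 0, 0, 0]
  ]
}}

```text
time_s: 8.65
tool_pos: [534.4, 71.6, 65.3]
eef_rot: [179.9, 0.0, 104.1]
force: [2.3, -4.4, 5.6]
grip_width: 0.155
gripper_force: 61.8
```

Friction has started to rise; I'll continue in small steps.

In the tool's units: 0.5 mm is 0.001.

{"fn": "nudge_tcp", "kwargs": {
  "segments": [
    [0, 0.001, 0, 0, 0],
    [0, 0.001, 0, 0, 0],
    [0, 0.001, 0, 0, 0]
  ]
}}

```text
time_s: 8.95
tool_pos: [534.4, 71.7, 65.3]
eef_rot: [179.9, 0.0, 104.1]
force: [2.6, -3.2, 5.9]
grip_width: 0.153
gripper_force: 61.8
```

{"fn": "nudge_tcp", "kwargs": {
  "segments": [
    [0, 0.001, 0, 0, 0],
    [0, 0.001, 0, 0, 0],
    [0, 0.001, 0, 0, 0]
  ]
}}

```text
time_s: 9.25
tool_pos: [534.3, 71.8, 65.3]
eef_rot: [179.9, 0.1, 104.1]
force: [3.7, -8.3, 5.4]
grip_width: 0.152
gripper_force: 61.8
```

In the tool's units: 0.7 mm is 0.0014.

{"fn": "nudge_tcp", "kwargs": {
  "segments": [
    [0, 0.0014, 0, 0, 0],
    [0, 0.0014, 0, 0, 0],
    [0, 0.0014, 0, 0, 0],
    [0, 0.0014, 0, 0, 0]
  ]
}}

```text
time_s: 9.65
tool_pos: [534.4, 71.8, 65.3]
eef_rot: [179.9, 0.1, 104.0]
force: [5.9, -10.9, 6.4]
grip_width: 0.157
gripper_force: 61.9
```

```bash
python3 - <<'E'
from rel import *
rel(); print(observe()['moment'],observe()['force'])
im=np.load('pics/side.npz')['im']; cv2.imwrite('pics/side3.png',cv2.resize(im[210:310,240:360],None,fx=5,fy=5,interpolation=cv2.INTER_CUBIC)[:,:,::-1])
E
```

```text
top caddy -1 few
top caddy 1 few
top box -1 few
top box 1 few
top {-200: 0, -198: 0, -196: 0, -194: 0, -192: 0, -190: 0, -188: 0, -186: 0, -184: 0, -182: 0, -180: 0, -178: 0, -176: 0, -174: 0, -172: 0, -170: 0, -168: 0, -166: 0, -164: 0, -162: 0, -160: 0, -158: 0, -156: 0, -154: 0, -152: 0, -150: 0, -148: 0, -146: 0, -144: 0, -142: 0, -140: 0, -138: 0, -136: 0, -134: 0, -132: 0, -130: 0, -128: 0, -126: 0, -124: 0, -122: 0, -120: 0, -118: 0, -116: 0, -114: 0, -112: 0, -110: 0, -108: 0, -106: 0, -104: 0, -102: 0, -100: 0, -98: 0, -96: 0, -94: 0, -92: 0, -90: 0, -88: 0, -86: 0, -84: 0}
side caddy -1 270 med -46.16 slope -0.4 edge 50.0
side caddy 1 270 med 45.49 slope 0.45 edge 49.8
side box -1 168 med -45.91 slope -0.88 edge 49.9
side box 1 149 med 45.24 slope 0.52 edge 49.8
side {-200: 0, -198: 0, -196: 0, -194: 0, -192: 0, -190: 0, -188: 0, -186: 0, -184: 0, -182: 0, -180: 4, -178: 8, -176: 3, -174: 12, -172: 17, -170: 3, -168: 9, -166: 8, -164: 6, -162: 13, -160: 7, -158: 11, -156: 8, -154: 7, -152: 10, -150: 9, -148: 12, -146: 8, -144: 12, -142: 10, -140: 5, -138: 12, -136: 11, -134: 9, -132: 16, -130: 9, -128: 11, -126: 11, -124: 16, -122: 12, -120: 7, -118: 12, -116: 9, -114: 16, -112: 16, -110: 7, -108: 39, -106: 54, -104: 56, -102: 69, -100: 67, -98: 61, -96: 65, -94: 82, -92: 97, -90: 13, -88: 14, -86: 11, -84: 9}
[-2.20147027 -0.71009178  0.16808594] [  4.70169107 -10.67486803   6.2102529 ]
```

View pics/side3.png

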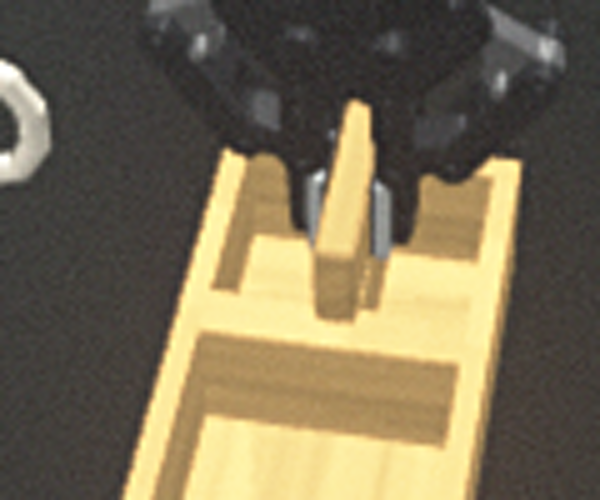

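The picture shows the box butted against the caddy: the rims merge at about (330,330) in the crop and the sides run on straight. Now I ease the push, open the fingers part way and rise.

In the tool's units: -0.8 mm is -0.0016.

{"fn": "nudge_tcp", "kwargs": {
  "segments": [
    [0, -0.0016, 0, 0, 0],
    [0, -0.0016, 0, 0, 0],
    [0.4, -0.0016, 0, 0, 0],
    [0.4, -0.0016, 0, 0, 0],
    [0.4, -0.0016, 0, 0, 0],
    [0.4, -0.0016, 0, 0, 0]
  ]
}}

```text
time_s: 10.35
tool_pos: [533.2, 72.7, 64.7]
eef_rot: [-180.0, -0.0, 104.1]
force: [0.2, -0.2, -0.6]
grip_width: 0.402
gripper_force: 0.0
```

{"fn": "nudge_tcp", "kwargs": {
  "segments": [
    [0.4, 0, 0, -0.01, 0],
    [0.4, 0, 0, -0.04, 0],
    [0.4, 0, 0, -0.09, 0],
    [0.4, 0, 0, -0.17, 0],
    [0.4, 0, 0, -0.25, 0],
    [0.4, 0, 0, -0.32, 0],
    [0.4, 0, 0, -0.36, 0],
    [0.4, 0, 0, -0.36, 0]
  ]
}}

```text
time_s: 11.15
tool_pos: [534.5, 73.0, 249.0]
eef_rot: [179.7, 0.1, 104.1]
force: [-0.7, 0.6, 0.4]
grip_width: 0.398
gripper_force: 0.0
```

{"fn": "nudge_tcp", "kwargs": {
  "segments": [
    [0.4, -0.04, -0.01, 0, 0],
    [0.4, -0.12, -0.02, 0, 0],
    [0.4, -0.21, -0.03, 0, 0],
    [0.4, -0.3, -0.04, 0, 0],
    [0.4, -0.38, -0.04, 0, 0],
    [0.4, -0.44, -0.04, 0, 0],
    [0.4, -0.46, -0.04, 0, 0],
    [0.4, -0.46, -0.04, 0, 0]
  ]
}}

```text
time_s: 11.95
tool_pos: [569.8, -156.5, 244.5]
eef_rot: [-180.0, -0.0, 104.0]
force: [-0.0, 0.6, 0.5]
grip_width: 0.401
gripper_force: 0.0
```

```bash
python3 - <<'E'
from rel import *
rel(); caddy=None
fit({'end':(460,620,-10,108),'narrow':(540,680,-160,-20)})
im=np.load('pics/top.npz')['im']; cv2.imwrite('pics/top4.png',cv2.resize(im[150:350,50:350],None,fx=2.5,fy=2.5)[:,:,::-1])
E
```

```text
top caddy -1 381 med -46.26 slope -0.23 edge 50.0
top caddy 1 375 med 45.34 slope 0.21 edge 50.0
top box -1 298 med -46.08 slope -0.88 edge 49.9
top box 1 292 med 45.33 slope 0.43 edge 50.1
top {-200: 0, -198: 0, -196: 0, -194: 0, -192: 0, -190: 0, -188: 0, -186: 0, -184: 0, -182: 0, -180: 38, -178: 73, -176: 73, -174: 74, -172: 47, -170: 17, -168: 21, -166: 18, -164: 18, -162: 20, -160: 17, -158: 19, -156: 19, -154: 20, -152: 15, -150: 22, -148: 20, -146: 19, -144: 20, -142: 20, -140: 21, -138: 18, -136: 18, -134: 21, -132: 18, -130: 21, -128: 21, -126: 17, -124: 22, -122: 19, -120: 17, -118: 19, -116: 21, -114: 18, -112: 21, -110: 20, -108: 61, -106: 78, -104: 69, -102: 78, -100
[... 680 characters left out ...]
: 10, -114: 20, -112: 4, -110: 15, -108: 46, -106: 48, -104: 52, -102: 66, -100: 68, -98: 73, -96: 61, -94: 80, -92: 111, -90: 13, -88: 12, -86: 10, -84: 11}
top table z [-1.2  0.3  2.1]
end 4123 top 91.6
  z 49 60 1192 55.0 [532.5  75.9] [101.   89.6] 14.1
  z 80 96 620 89.8 [533.5  70.4] [15.1 77.9] 14.5
narrow 2946 top 91.7
  z 49 60 958 54.9 [625.2 -98.2] [80.2 65.3] 82.2
  z 80 96 612 89.5 [625.2 -98.2] [80.2 15.1] 82.3
side table z [-1.6 -0.1  1.8]
end 2423 top 90.9
  z 49 60 795 54.6 [532.5  75.3] [100.2  90.6] 14.1
  z 80 96 338 89.5 [533.3  71. ] [14.3 77.5] 14.0
narrow 2145 top 311.8
  z 49 60 481 54.3 [625.8 -98.2] [83.7 66.3] 82.5
  z 80 96 297 89.0 [625.5 -96.6] [82.6 15.9] 82.2
```

View pics/top4.png

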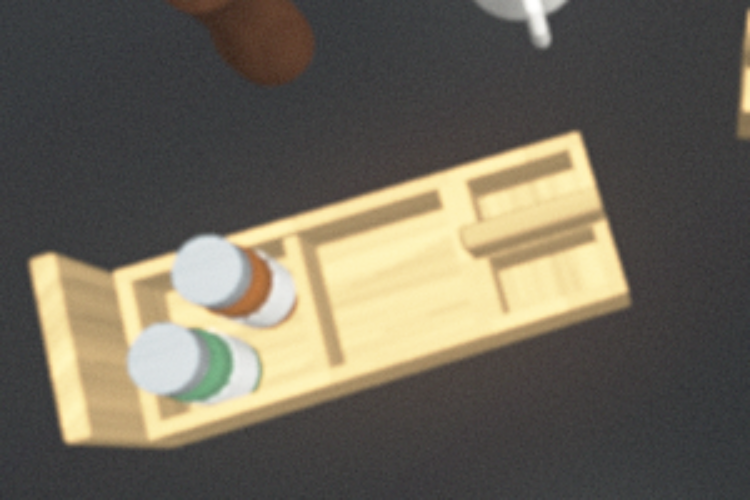

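The top view shows one continuous box: the joint near (460,190)–(500,310) is closed, the sides are straight and the rim is level at 55 mm. The narrow box hasn't moved. I'll hand the job in.

```bash
python3 -c "
from bench import robot, read_camera, get_calibration, observe
print(robot.close_job())"
```

```text
the job is handed in; nothing more can be done
None
```

I butted the 100 mm deep handle box flush against the caddy's plain end, in line and flat on the worktop; the narrow box was not moved, and the job was handed in at about 12 s.

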